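Fill up one egg tray and nest the emptied one

ROBOT

A 6-joint arm with a two-finger parallel gripper is mounted at the origin on a cart in front of the work surface, level with it; the furniture and walls round the work are solid. World frame = base frame: x ahead of the robot, y to its left, z up, the work surface at z = 0. Lengths are in m, angles in degrees, forces in N, time in s.
With the tool pointing down it reaches from about 0.3 to 0.75 m from the base axis. Payload 8.5 kg.
Tool frame: the origin (TCP) lies where the fingers leave the gripper's body, on its centre line; the fingertips stand 73 mm ahead of it and the grasp point (between the pads) lies 54 mm ahead of it (env.finger_overhang is the distance from the TCP to the fingertips, in m); x points along the fingers, z is the direction in which the jaws open and shut, and the axes are right-handed (so a half turn about x gives the same grasp; the last joint's range is limited). The gripper opens to 85 mm and grips with 20 to 120 N. Pads are 22 mm wide; open, the fingers measure 114 mm over their backs; the gripper's body (76 mm by 85 mm) begins 54 mm behind the grasp point. The pads swing forward as they close: fully open they stand 13 mm farther back than shut.
Start: joints at [-87.565, 21.807, 74.336, -0, 83.858, -12.336], TCP at [0.14, -0.532, 0.304] pointing down, gripper open.
Joint ranges: [-178.18, 178.18], [-50.72, 133.34], [12.68, 142.11], [-81.47, 261.47], [9.98, 163.14], [-165.26, 165.26]. Speed limits (degrees/s): [136.94, 136.94, 180, 180, 180, 180].

INTERFACE

Orientations are given as [roll, pitch, yaw] about the fixed x, y, z axes, in that order (R = Rz(yaw) Ry(pitch) Rx(roll)).
In Python, from workcell import env, imaging gives the robot as it stands.
- The arm moves only by the tool jog_arm, never from a script. Its argument "moves" is a list of rows, each a list of 7 numbers: the shift along the tool's x, y, z in cm, then the turn, a rotation vector about the tool's x, y, z in rad, then the opening, from 0 (shut) to 1 (fully open). A call has 1 to 10 rows; each row is the pose to reach, as a shift and turn from the pose measured when the call began, along the tool's axes at that moment; what a row does not reach only later rows make up. A row lasts 1/12 s, in which the tool goes at most 41.7 mm and 7.16 degrees, less where a joint would pass 70% of its speed; a pose out of reach is approached as far as the arm can. A call with a gripper value outside its range is refused whole. The fingers move at their own pace and stop on an object; the grip force is fixed at half the most. Time passes only in rows, so rows that repeat a pose let the fingers close. It gives the time, the measured TCP pose, the force and the opening at its end, in the units of the state.
- env.state(): the state, without advancing time (a new reading comes with each control period).
- imaging.capture(name): name is "side" or "top"; returns (picture, depth): 384x512x3 uint8, blue, green, red; 384x512 float32, m along the optical axis (not along the pixel's ray), 0 where there is no reading.
- imaging.calibration(name): a dict with "vertical_fov" (degrees; the focal length in pixels is half the picture's height over the tangent of half this angle, whatever the lens; pixels are square), "cx", "cy" (the principal point, pixels), "extrinsics" (4x4, takes a point from camera to world coordinates). Camera axes: x right, y up, looking along -z (the intrinsics and any distortion apply to the point x, -y, -z); pixel columns grow to the right and rows downward; lengths in m; the calibration is good to about 2 mm. A picture is of the moment at which its call begins. calibration takes no time and is no camera call.
- env.finish_job(): hands the job in, once; it reports no verdict.
The state is a dict: "t": time; "q": joint angles; "joint_velocities": joint speeds; "tau": joint torques, N m; "tool_pos": TCP position; "orientation": TCP orientation; "contact_force": force on the tool from outside, world axes, zero at the start; "wrist_torque": the same for the moment, N m; "opening": opening from 0.0 (shut) to 1.0 (fully open).
Only numpy, scipy, OpenCV 4.12 (cv2) and the standard library are available. Lean on these libraries where they do the work, as an engineer would, in place of code of your own. Each camera call takes 0.05 s, during which the arm holds its last target.

TASK

Two of the six-egg trays are only part full: move the two eggs from the tray that holds two into the free places of the tray that holds four, setting each egg down gently, never dropping it. Then put the emptied tray on the stack of empty trays, in line with them and nested fully down, and leave the full tray standing on the worktop and the other things where they are.

Things in the scene. Friction and masses are not known exactly. Their poses are not given: they have to be found in the camera images.
- tray_fill: the tray with four eggs and two free holes, to be filled. All four trays are alike: a plastic trough upside down, open below, all sides flaring out 18 degrees downwards; deck 136 x 144 mm (x, y), foot 159 x 167 mm, deck top 36 mm high, wall 2.5 mm, 0.12 kg; two rows of three egg holes. Origin: centre of the foot, at surface level; z up, y along the rows, x across; same turned by half a turn.
- hole_a (a point): centre of one free hole of tray_fill, at deck level. Holes are round, countersunk, 41.6 mm across at the deck, at x = -41 or +41 and y = -45, 0 or +45 mm of the tray; this one at (+41, -45). Between the rows there is a spine, 40 mm from egg to egg, so an egg is best gripped across the rows (along x).
- hole_b (a point): centre of the other free hole of tray_fill, at (-41, +45) mm of the tray, at deck level.
- tray_spare: the tray with two eggs, to be emptied. Shape, size and axes as tray_fill. Nested, a tray caps the one below and rests on lugs, origin 18 mm above that of the lower tray, with 3 mm play sideways; the open foot is 9 mm wider all round than the lower deck. The two part-filled trays and the stack stand side by side on the worktop, in any order.
- spare_grip (a point): middle of tray_spare's finger grip: a block on the middle of the spine, at x = y = 0 of the tray, 11 mm along the tray's x, 26 mm along its y, standing 14 mm above the deck (z = 36 to 50 mm of the tray; this point is at 43 mm). Pinched from above along x it carries the tray level.
- stack_top: upper one of the two empty trays that stand nested. Shape, size and axes as tray_fill; its origin is 18 mm above the worktop.
- stack_low: lower one of the two nested empty trays, standing on the worktop; as tray_fill. Beware: a wall cabinet overhangs the back of the worktop along all three trays; its front is 0.60 m ahead of the robot base axis and its underside 0.50 m above the worktop, so carry things low there.
- mug: white mug, 84 mm wide, 89 mm high, a bystander to the left; origin at the centre of its underside.
- lemon: lemon, 72 x 57 x 58 mm, a bystander to the left; origin under its middle, where it lies.
- teaspoon: steel teaspoon, 130 x 27 x 11 mm, a bystander lying to the left; origin under its middle.
- egg1: hen's egg, 42 mm thick, 55 mm long, 0.058 kg, thin end down; origin at its middle. Seated, its origin is 47 mm above its tray's origin, 11 mm above the deck, and its top 39 mm above the deck; at the start in tray_fill.
- egg2: egg as egg1, at the start in tray_fill.
- egg3: egg as egg1, at the start in tray_fill.
- egg4: egg as egg1, at the start in tray_fill.
- egg5: hen's egg, 42 mm thick, 55 mm long, 0.058 kg, thin end down; origin at its middle. Seated, its origin is 47 mm above its tray's origin, 11 mm above the deck, and its top 39 mm above the deck; at the start in tray_spare.
- egg6: egg as egg5, at the start in tray_spare.
There are look-alikes about, which are no part of the job. What is shaped like the egg5 but green or orange is not meant.

How it is judged:
By the outcome, as a careful person would: the job done as asked, in the order asked, and still so for the second after the job is handed in, with the robot touching nothing.
It also fails if it takes over 64 s, if anything falls off the work surface, if the arm or the gripper's body presses on something with over 40 N, if the wrist force passes 120 N, or if a joint passes its speed limit or range.

## Working session

There is one attempt and no reset: what is moved stays moved. The work goes in short steps, Python scripts to look and compute and a tool call to move; the robot and the scene stay as the last step left them, time stands still between calls to the robot, and variables do not carry over. Pictures are saved under pics/ and viewed, and the job is handed in when it is done.

Besides the shell and the picture viewer there is one more tool, called after "Call:" as a command line: name --pt "numbers of a row" for each row, then --argument value for the rest. jog_arm: Moves the arm, as the interface text tells. Its arguments: {"type":"object","properties":{"moves":{"type":"array"}},"required":["moves"]}

```bash
mkdir -p pics; ls; python3 - <<'E'
from workcell import env, imaging
import cv2, numpy as np
print(env.state())
for n in ("side","top"):
    im,d=imaging.capture(n); cv2.imwrite(f"pics/{n}0.png",im); np.save(f"{n}0.npy",d)
    print(n,imaging.calibration(n), (d>0).mean())
E
```

```text
pics
{'t': 0.0, 'q': array([-8.75649904e+01,  2.18404208e+01,  7.43871686e+01,  2.83779714e-04,
        8.38585146e+01, -1.23365894e+01]), 'joint_velocities': array([ 0.06478424,  0.10621229,  0.00982182, -0.01982576, -0.02560924,
        0.08465729]), 'tau': array([-6.04985144e-04, -4.48472428e+01, -2.31276208e+01, -2.22718641e-04,
        4.82660107e-03, -9.98887970e-06]), 'tool_pos': array([ 0.14021379, -0.53161507,  0.30330283]), 'orientation': array([167.47569128,  89.91389557,  92.24725967]), 'contact_force': array([-0.21599418,  0.36923582,  0.16599493]), 'wrist_torque': array([ 0.03717517, -0.00514386, -0.02286735]), 'opening': 0.999099135750145}
side {'vertical_fov': 56.622216968763, 'cx': 252.73182647012402, 'cy': 191.53922874598877, 'extrinsics': array([[-9.99565011e-01,  2.94921689e-02,  2.07090252e-05,
         5.05857706e-01],
       [-1.34747216e-02, -4.57317154e-01,  8.89201581e-01,
         1.35725263e+00],
       [ 2.62339538e-02,  8.88814509e-01,  4.57515625e-01,
         6.54590252e-01],
       [ 0.00000000e+00,  0.00000000e+00,  0.00000000e+00,
         1.00000000e+00]])} 0.995880126953125
top {'vertical_fov': 54.22643921587169, 'cx': 254.10221425500274, 'cy': 184.13675244082916, 'extrinsics': array([[-2.69658562e-02,  9.89223509e-01, -1.43908622e-01,
         3.40032032e-01],
       [-9.99636277e-01, -2.67417292e-02,  3.49180503e-03,
         2.10848121e-01],
       [-3.94189775e-04,  1.43950438e-01,  9.89584820e-01,
         1.19856168e+00],
       [ 0.00000000e+00,  0.00000000e+00,  0.00000000e+00,
         1.00000000e+00]])} 0.9958902994791666
```

View pics/top0.png

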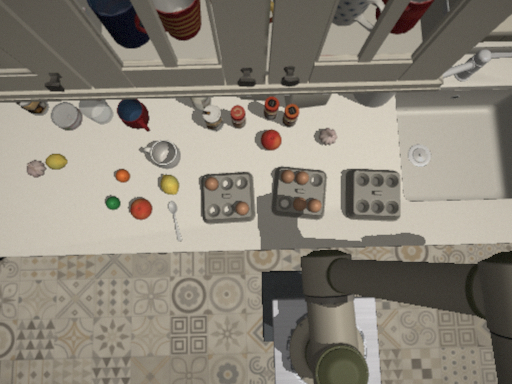

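View pics/side0.png

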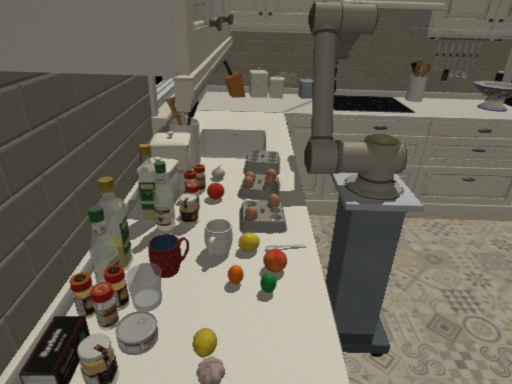

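Top view: the two-egg tray is at about (228,197), with eggs at (211,184) and (242,209). The four-egg tray is at (300,192) and the stack at (375,194). The egg look-alikes are orange at (122,175) and green at (113,203). I'll check a close crop and measure.

```bash
cat > h.py <<'E'
from workcell import env, imaging
import cv2, numpy as np
from scipy.spatial.transform import Rotation as Ro
def f_of(n):
    return 192/np.tan(np.radians(imaging.calibration(n)["vertical_fov"]/2))
def rays(n,uv):
    c=imaging.calibration(n);f=f_of(n);uv=np.asarray(uv,float)
    d=np.stack([(uv[...,0]-c["cx"])/f,-(uv[...,1]-c["cy"])/f,-np.ones(uv.shape[:-1])],-1)
    T=c["extrinsics"]; return T[:3,3], d@T[:3,:3].T
def plane(n,uv,z):
    o,d=rays(n,uv); return o+d*((z-o[2])/d[...,2])[...,None]
def cloud(n,dep):
    v,u=np.mgrid[:384,:512]; o,d=rays(n,np.stack([u,v],-1)); return o+d*dep[...,None]
def proj(n,p):
    c=imaging.calibration(n);f=f_of(n);T=c["extrinsics"]
    q=(np.asarray(p)-T[:3,3])@T[:3,:3]; return np.stack([c["cx"]+f*q[...,0]/-q[...,2],c["cy"]-f*q[...,1]/-q[...,2]],-1)
E
python3 - <<'E'
from h import *
im=cv2.imread("pics/top0.png"); d=np.load("top0.npy"); P=cloud("top",d)
cv2.imwrite("pics/c0.png",cv2.resize(im[160:235,190:410],None,fx=3.6,fy=3.6,interpolation=cv2.INTER_CUBIC))
# bench check
print("bench z",np.median(P[225:240,100:160,2]), P[197,150:160,2])
for nm,(u0,u1,zh) in dict(spare=(195,260,.036),fill=(268,332,.036),stack=(340,408,.054)).items():
    W=P[162:230,u0:u1]; m=((W[...,2]>zh-.006)&(W[...,2]<zh+.006)).astype(np.uint8)
    nlab,lab,st,_=cv2.connectedComponentsWithStats(m); k=1+np.argmax(st[1:,4]); 
    vu=np.argwhere(lab==k); pts=W[lab==k][:,:2].astype(np.float32)
    print(nm,len(pts),"z",np.median(W[lab==k][:,2]),cv2.minAreaRect(pts*1000))
hsv=cv2.cvtColor(im,cv2.COLOR_BGR2HSV)
m=((P[...,2]>.058)&(P[...,2]<.09)).astype(np.uint8); m[:162]=0;m[230:]=0;m[:,:195]=0;m[:,335:]=0
nlab,lab,st,c=cv2.connectedComponentsWithStats(m)
for k in range(1,nlab):
    if st[k,4]>5:
        p=P[lab==k]; print("egg?",c[k],st[k,4],hsv[lab==k].mean(0),p.mean(0),p[:,2].max())
E
```

```text
bench z -0.0003222169415399989 [ 0.00115051  0.00292467  0.00352786 -0.00193957  0.00257935 -0.00155542
  0.00188951 -0.0009369   0.002869    0.00141165]
spare 1346 z 0.03500479192952877 ((472.7762451171875, 291.3299865722656), (139.39028930664062, 148.4191131591797), 2.295560359954834)
fill 1216 z 0.03513254560618495 ((481.84716796875, 62.68308639526367), (146.92657470703125, 139.784423828125), 82.41728210449219)
stack 1507 z 0.05280758370498484 ((468.3186340332031, -168.70387268066406), (147.6037139892578, 140.46678161621094), 85.29010009765625)
egg? [287.85123967 175.84297521] 121 [ 12.36363636 108.61157025 130.24793388] [0.52720558 0.10309359 0.0683562 ] 0.07931936518676053
egg? [302.45762712 177.33050847] 118 [ 12.33050847 107.19491525 136.22033898] [0.52138003 0.0587096  0.06845038] 0.08103718831885831
egg? [211.37903226 183.16129032] 124 [ 12.27419355 108.         137.23387097] [0.51099394 0.33695893 0.06782903] 0.08030290246084104
egg? [300.3875969  203.74418605] 129 [ 12.37209302 105.15503876  84.39534884] [0.44080535 0.06854605 0.06771992] 0.07816001896675218
egg? [315.00793651 205.0952381 ] 126 [ 12.34920635 106.16666667 141.71428571] [0.43552416 0.02455758 0.06769211] 0.07738614518694531
egg? [242.03846154 207.78461538] 130 [ 12.3        107.31538462 141.56153846] [0.43334555 0.24521767 0.06766065] 0.07624254170999878
```

View pics/c0.png

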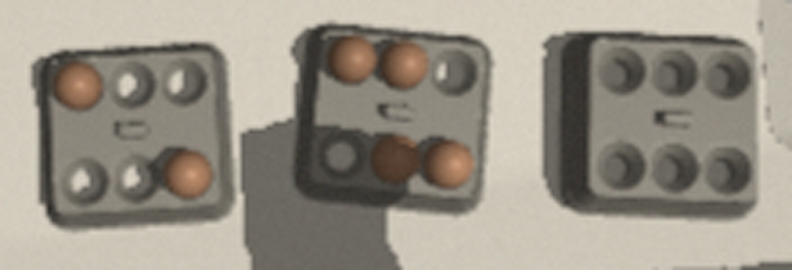

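Crop check: the spare tray is left (egg colours match), with brown eggs at top-left and bottom-right. The fill tray's free holes are top-right (+41,-45) and bottom-left (-41,+45), as described. Next I'll refine the poses.

```bash
cat >> h.py <<'E'
def rigid(local,world):
    L=np.asarray(local,float);W=np.asarray(world,float);a=L-L.mean(0);b=W-W.mean(0)
    yaw=np.arctan2((a[:,0]*b[:,1]-a[:,1]*b[:,0]).sum(),(a*b).sum())
    c,s=np.cos(yaw),np.sin(yaw);R=np.array([[c,-s],[s,c]]);t=W.mean(0)-R@L.mean(0)
    return t,np.degrees(yaw),(L@R.T+t-W)*1000
def eggs(n,im,area=40):
    hsv=cv2.cvtColor(im,cv2.COLOR_BGR2HSV)
    m=((hsv[...,0]>7)&(hsv[...,0]<17)&(hsv[...,1]>85)&(hsv[...,2]>40)).astype(np.uint8)
    return m
E
python3 - <<'E'
from h import *
im=cv2.imread("pics/top0.png"); d=np.load("top0.npy"); P=cloud("top",d)
m=eggs("top",im); m[:162]=0;m[230:]=0;m[:,:195]=0;m[:,335:]=0
S=6
big=cv2.resize(m*255,None,fx=S,fy=S,interpolation=cv2.INTER_CUBIC)
# seeds from height centroids: use distance transform split via seeds
seeds=dict(e5=(211.4,183.2),e6=(242,207.8),a=(287.9,175.8),b=(302.5,177.3),c=(300.4,203.7),d=(315,205.1))
C={}
v,u=np.nonzero(m); lab=np.argmin([np.hypot(u-s[0],v-s[1]) for s in seeds.values()],0)
for i,k in enumerate(seeds):
    q=lab==i; pts=np.stack([u[q],v[q]],1).astype(np.float32); pts=pts[np.hypot(*(pts-np.median(pts,0)).T)<11]
    (cx,cy),r=cv2.minEnclosingCircle(pts); mean=pts.mean(0)
    C[k]=plane("top",mean,.049)[:2]; print(k,len(pts),mean,r,C[k].round(4),plane("top",(cx,cy),.049)[:2].round(4))
print(rigid([(.041,.045),(-.041,-.045)],[C["e5"],C["e6"]]))
print(rigid([(.041,.045),(.041,0),(-.041,0),(-.041,-.045)],[C[k] for k in "abcd"]))
# side view deck check
ds=np.load("side0.npy"); Ps=cloud("side",ds)
for nm,(x,y,zh) in dict(spare=(.4728,.2913,.036),fill=(.4818,.0627,.036),stack=(.4683,-.1687,.054)).items():
    for n,Q in(("top",P),("side",Ps)):
        mm=(abs(Q[...,2]-zh)<.006)&(np.hypot(Q[...,0]-x,Q[...,1]-y)<.125)&(d>0)
        q=Q[mm]; print(nm,n,len(q),np.median(q[:,2]).round(4),[np.round(np.array(t)/1000,4) if not np.isscalar(t) else round(t,2) for t in cv2.minAreaRect((q[:,:2]*1000).astype(np.float32))])
T=env.state(); R=Ro.from_euler("xyz",T["orientation"],degrees=True).as_matrix(); print(R.round(3)); print(env.finger_overhang)
E
```

```text
e5 132 [211.09848 183.25757] 6.500718116760254 [0.5136 0.3399] [0.5131 0.3401]
e6 132 [241.73485 207.89394] 6.500701427459717 [0.4346 0.2467] [0.4344 0.2472]
a 135 [287.48148 175.95555] 6.576573371887207 [0.5301 0.1024] [0.5299 0.1024]
b 125 [301.656 177.464] 6.447338104248047 [0.5241 0.0586] [0.5231 0.0582]
c 129 [299.44186 203.55814] 6.5193023681640625 [0.4431 0.0691] [0.4433 0.0689]
d 135 [314.      205.08888] 6.403224468231201 [0.4372 0.0246] [0.4375 0.0246]
(array([0.47406174, 0.29333422]), np.float64(2.0568545135523255), array([[-0.13851754, -0.16344907],
       [ 0.13851754,  0.16344907]]))
(array([0.48363748, 0.06365859]), np.float64(-7.596080557003617), array([[ 0.14200686,  0.4370192 ],
       [ 0.12937591, -0.35213157],
       [-0.12213995,  0.00761891],
       [-0.14924281, -0.09250654]]))
spare top 1347 0.035 [array([0.4728, 0.2913]), array([0.1394, 0.1484]), 2.3]
spare side 619 0.0356 [array([0.4715, 0.294 ]), array([0.1386, 0.15  ]), 2.29]
fill top 1216 0.0351 [array([0.4818, 0.0627]), array([0.1469, 0.1398]), 82.42]
fill side 340 0.0357 [array([0.4804, 0.0648]), array([0.1508, 0.1369]), 82.89]
stack top 1508 0.0528 [array([ 0.4683, -0.1687]), array([0.1476, 0.1405]), 85.29]
stack side 319 0.0533 [array([ 0.4681, -0.1685]), array([0.1569, 0.1375]), 87.35]
[[-0.     0.967  0.255]
 [ 0.001  0.255 -0.967]
 [-1.     0.    -0.001]]
0.0726
```

```bash
cat >> h.py <<'E'
TR=dict(spare=(.473,.2922,2.1),fill=(.4822,.0637,-7.6),stack=(.4683,-.1687,-4.7))
def tp(tr,x,y):
    X,Y,a=TR[tr];a=np.radians(a);return np.array([X+x*np.cos(a)-y*np.sin(a),Y+x*np.sin(a)+y*np.cos(a)])
def row(x,y,z,head):
    s=env.state();R=Ro.from_euler("xyz",s["orientation"],degrees=True)
    h=np.radians(head);zz=np.array([np.cos(h),np.sin(h),0]);xx=np.array([0,0,-1.]);G=Ro.from_matrix(np.stack([xx,np.cross(zz,xx),zz],1))
    t=R.inv().apply(np.array([x,y,z])-s["tool_pos"])*100; r=(R.inv()*G).as_rotvec()
    print("shift cm",t.round(2),"rot",r.round(3),"dist",np.linalg.norm(t).round(1),"t",round(s["t"],2),"pos",s["tool_pos"].round(4),"F",s["contact_force"].round(1),"open",round(float(s["opening"]),3),"q",np.round(s["q"],0))
E
python3 -c "
from h import *
print(tp('spare',-.041,-.045),tp('spare',.041,.045),tp('fill',-.041,.045),tp('fill',.041,-.045))
row(*tp('spare',-.041,-.045),.21,2.1)"
```

```text
[0.4336765  0.24572783] [0.5123235  0.33867217] [0.4475117  0.11372721] [0.5168883  0.01367279]
shift cm [  9.44  48.19 -67.68] rot [-1.35e+00 -1.00e-03 -1.00e-03] dist 83.6 t 0.1 pos [ 0.1402 -0.5317  0.3034] F [ 0.7 -0.8  0.3] open 1.001 q [-88.  22.  74.  -0.  84. -12.]
```

```bash
python3 -c "
from h import *
row(.40,-.15,.24,-35)"
```

```text
shift cm [  6.39  34.85 -30.27] rot [-0.702 -0.001 -0.001] dist 46.6 t 0.1 pos [ 0.1402 -0.5317  0.3034] F [ 0.7 -0.8  0.3] open 1.001 q [-88.  22.  74.  -0.  84. -12.]
```

Call:
jog_arm --pt "6.4 34.8 -30.3 -0.7 0 0 0.75" --pt "6.4 34.8 -30.3 -0.7 0 0 0.75" --pt "6.4 34.8 -30.3 -0.7 0 0 0.75" --pt "6.4 34.8 -30.3 -0.7 0 0 0.75" --pt "6.4 34.8 -30.3 -0.7 0 0 0.75" --pt "6.4 34.8 -30.3 -0.7 0 0 0.75" --pt "6.4 34.8 -30.3 -0.7 0 0 0.75" --pt "6.4 34.8 -30.3 -0.7 0 0 0.75" --pt "6.4 34.8 -30.3 -0.7 0 0 0.75" --pt "6.4 34.8 -30.3 -0.7 0 0 0.75"

```text
t: 0.93
tool_pos: [0.3726, -0.1884, 0.2464]
orientation: [129.0, 89.9, 93.9]
contact_force: [1.2, -1.5, 0.2]
opening: 0.752
```

```bash
python3 -c "
from h import *
row(*tp('spare',-.041,-.045),.18,2.1)"
```

```text
shift cm [  6.7   39.01 -19.99] rot [-0.65  -0.    -0.001] dist 44.3 t 0.93 pos [ 0.3726 -0.1884  0.2464] F [ 1.2 -1.5  0.2] open 0.752 q [-43.  12.  99.   0.  69.  -8.]
```

Call:
jog_arm --pt "6.7 39 -20 -0.65 0 0 0.75" --pt "6.7 39 -20 -0.65 0 0 0.75" --pt "6.7 39 -20 -0.65 0 0 0.75" --pt "6.7 39 -20 -0.65 0 0 0.75" --pt "6.7 39 -20 -0.65 0 0 0.75" --pt "6.7 39 -20 -0.65 0 0 0.75" --pt "6.7 39 -20 -0.65 0 0 0.75" --pt "6.7 39 -20 -0.65 0 0 0.75" --pt "6.7 39 -20 -0.65 0 0 0.75" --pt "6.7 39 -20 -0.65 0 0 0.75"

```text
t: 1.77
tool_pos: [0.4292, 0.2198, 0.1838]
orientation: [106.9, 89.9, 109.1]
contact_force: [1.2, -0.6, -0.5]
opening: 0.751
```

```bash
python3 -c "
from h import *
row(*tp('spare',-.041,-.045),.16,2.1)
im,d=imaging.capture('side'); cv2.imwrite('pics/s1.png',cv2.resize(im[120:270,180:340],None,fx=4,fy=4,interpolation=cv2.INTER_CUBIC))"
```

```text
shift cm [2.38 2.57 0.54] rot [ 0.    -0.    -0.001] dist 3.5 t 1.77 pos [0.4292 0.2198 0.1838] F [ 1.2 -0.6 -0.5] open 0.751 q [13. 23. 96.  0. 62. 11.]
```

View pics/s1.png

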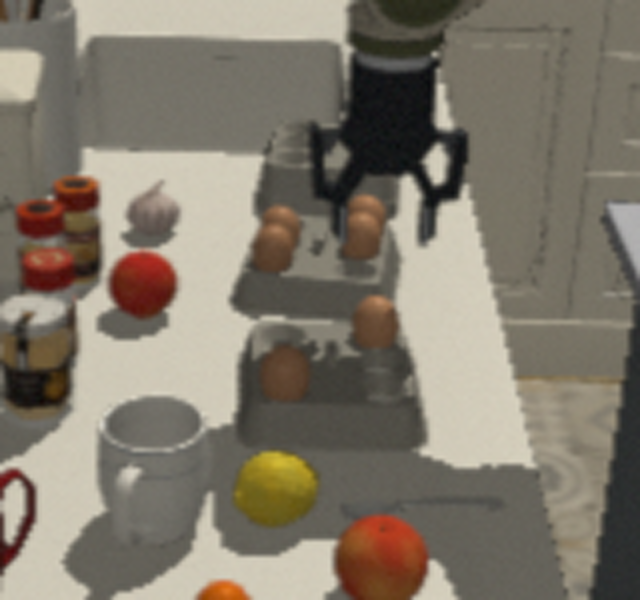

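The side view shows the jaws straddling egg6's x, with the near fingertip at about full-image (287,181). I'll align and then descend part way.

Call:
jog_arm --pt "0.4 2.6 0.5 0 0 0 0.75" --pt "2.4 2.6 0.5 0 0 0 0.75" --pt "2.4 2.6 0.5 0 0 0 0.75" --pt "2.4 2.6 0.5 0 0 0 0.75"

```text
t: 2.15
tool_pos: [0.4327, 0.2512, 0.1584]
orientation: [137.1, 89.8, 139.5]
contact_force: [-0.5, 0.0, -0.1]
opening: 0.747
```

```bash
python3 -c "
from h import *
row(*tp('spare',-.041,-.045),.13,2.1)
im,d=imaging.capture('side'); P=cloud('side',d)
hsv=cv2.cvtColor(im,cv2.COLOR_BGR2HSV)
m=(P[...,2]>.077)&(P[...,2]<.12)&(abs(P[...,0]-.4337)<.07)&(abs(P[...,1]-.246)<.04)&(hsv[...,2]<90)
for s in (-1,1):
    q=P[m&((P[...,0]-.4337)*s>0)]; print(s,len(q), q[:,2].min(), q.mean(0), q[:,0].min(), q[:,0].max())
cv2.imwrite('pics/s2.png',cv2.resize(im[130:230,220:320],None,fx=6,fy=6,interpolation=cv2.INTER_CUBIC))
im,d=imaging.capture('top');cv2.imwrite('pics/t2.png',cv2.resize(im[150:240,190:290],None,fx=6,fy=6,interpolation=cv2.INTER_CUBIC))
"
```

```text
shift cm [ 2.84 -0.56  0.08] rot [ 0.004 -0.003 -0.003] dist 2.9 t 2.15 pos [0.4327 0.2512 0.1584] F [-0.5  0.  -0.1] open 0.747 q [16. 26. 95.  0. 59. 14.]
-1 21 0.09928783315867484 [0.39412346 0.25825216 0.10966342] 0.3875907064090138 0.39944518986387934
1 26 0.09323649698511216 [0.46924354 0.26111178 0.10726727] 0.4638086374231617 0.47485144367761156
```

View pics/s2.png

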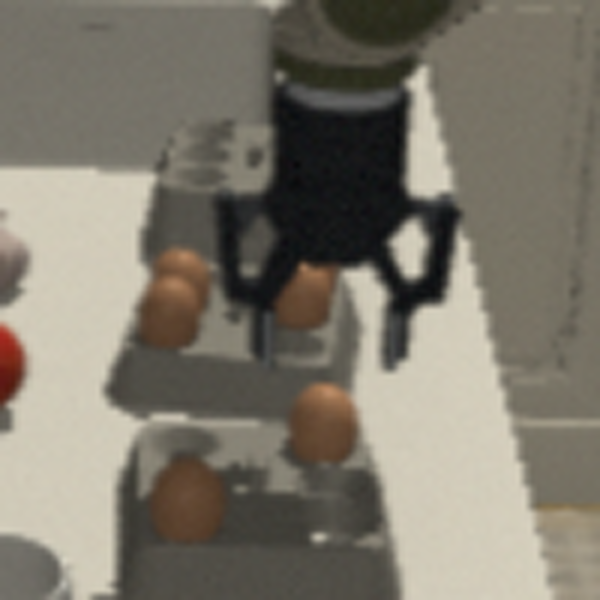

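View pics/t2.png

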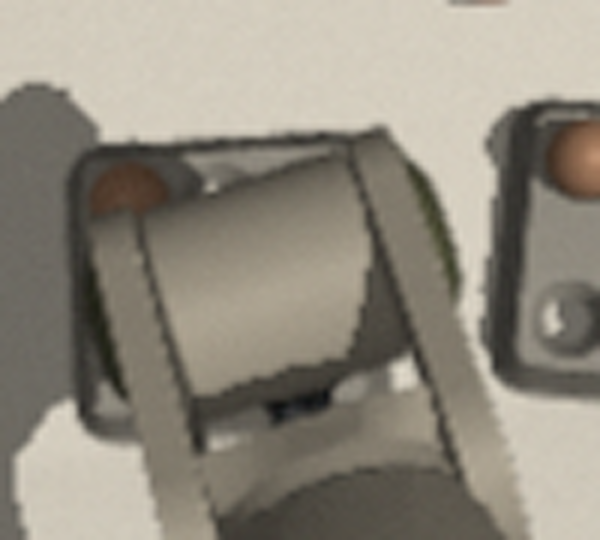

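Both fingertips sit level with egg6 in x: centre 0.432 measured against TCP 0.433. The tips are about 66 mm ahead of the TCP at this opening. Now descend and close.

Call:
jog_arm --pt "0.5 -0.5 0.1 0 0 0 0.75" --pt "1.5 -0.5 0.1 0 0 0 0.75" --pt "2.8 -0.5 0.1 0 0 0 0.75" --pt "2.8 -0.5 0.1 0 0 0 0.75"

```text
t: 2.58
tool_pos: [0.4343, 0.2447, 0.1304]
orientation: [129.1, 89.8, 131.3]
contact_force: [-0.4, 0.0, -0.2]
opening: 0.749
```

```bash
python3 -c "
from h import *
row(*tp('spare',-.041,-.045),.11,2.1)"
```

```text
shift cm [ 2.04  0.1  -0.05] rot [ 0.002 -0.002 -0.003] dist 2.0 t 2.58 pos [0.4343 0.2447 0.1304] F [-0.4  0.  -0.2] open 0.749 q [16. 29. 97.  0. 55. 13.]
```

Call:
jog_arm --pt "1 0.1 0 0 0 0 0.75" --pt "2 0.1 0 0 0 0 0.75" --pt "2 0.1 0 0 0 0 0.75" --pt "2 0.1 0 0 0 0 0.6" --pt "2 0.1 0 0 0 0 0.5" --pt "2 0.1 0 0 0 0 0.4" --pt "2 0.1 0 0 0 0 0.4" --pt "2 0.1 0 0 0 0 0.4"

```text
t: 3.25
tool_pos: [0.4344, 0.2456, 0.1116]
orientation: [111.9, 89.8, 114.1]
contact_force: [-1.6, -2.1, 6.0]
opening: 0.454
```

```bash
python3 -c "
from h import *
row(*tp('spare',-.041,-.045),.19,2.1)
im,d=imaging.capture('side'); 
cv2.imwrite('pics/s3.png',cv2.resize(im[150:250,220:320],None,fx=6,fy=6,interpolation=cv2.INTER_CUBIC))
"
```

```text
shift cm [-7.84  0.03 -0.08] rot [ 0.002 -0.001 -0.003] dist 7.8 t 3.25 pos [0.4344 0.2456 0.1116] F [-1.6 -2.1  6. ] open 0.454 q [16. 30. 98.  0. 52. 13.]
```

View pics/s3.png

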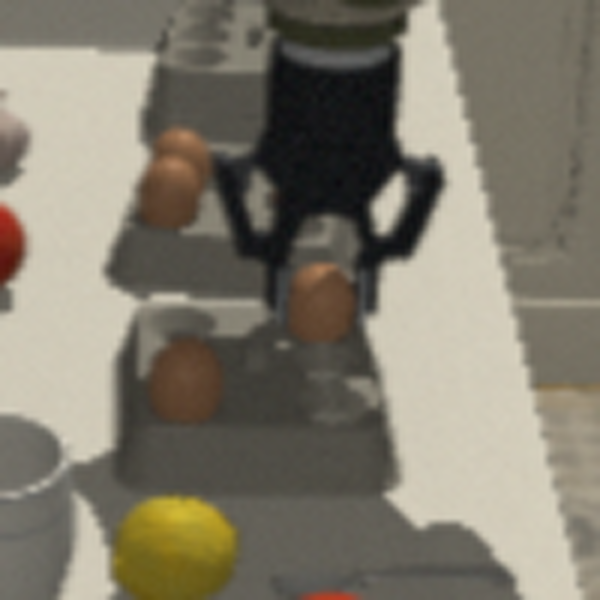

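Egg6 is between the pads, at opening 0.454. Now a short lift to check the hold.

Call:
jog_arm --pt "-0.5 0 0 0 0 0 0.4" --pt "-1 0 0 0 0 0 0.4" --pt "-2 0 0 0 0 0 0.4" --pt "-3 0 0 0 0 0 0.4" --pt "-3 0 0 0 0 0 0.4"

```text
t: 3.72
tool_pos: [0.4352, 0.2458, 0.1438]
orientation: [53.5, 89.7, 55.7]
contact_force: [-0.4, -0.4, -0.3]
opening: 0.458
```

```bash
python3 -c "
from h import *
row(*tp('spare',-.041,-.045),.19,2.1)
im,d=imaging.capture('side'); P=cloud('side',d)
m=eggs('side',im)>0
m&=(abs(P[...,0]-.434)<.05)&(abs(P[...,1]-.246)<.06)
q=P[m];print(len(q),q.min(0),q.max(0),q.mean(0))
cv2.imwrite('pics/s4.png',cv2.resize(im[150:250,220:320],None,fx=6,fy=6,interpolation=cv2.INTER_CUBIC))
"
```

```text
shift cm [-4.62  0.02 -0.14] rot [ 0.002  0.003 -0.004] dist 4.6 t 3.72 pos [0.4352 0.2458 0.1438] F [-0.4 -0.4 -0.3] open 0.458 q [16. 27. 96.  0. 57. 13.]
124 [0.41727359 0.24271008 0.06223527] [0.45227042 0.26913653 0.14515211] [0.43481222 0.25887228 0.08852679]
```

View pics/s4.png

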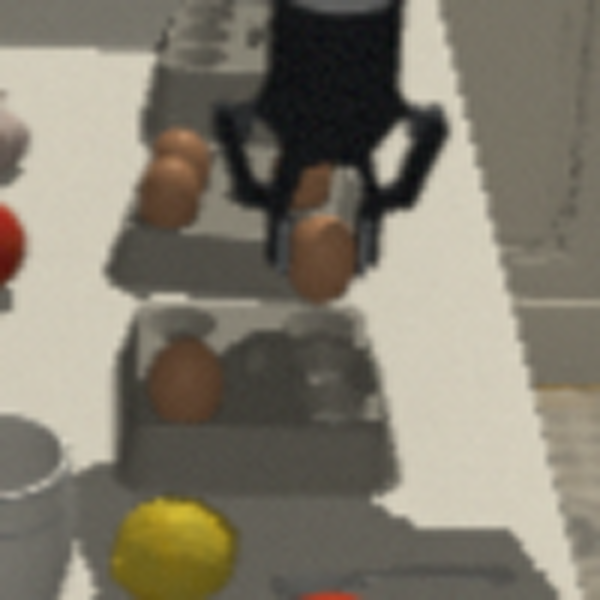

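Egg6 is held upright, out of its hole. Next, raise it and carry it to hole_b.

```bash
python3 -c "
from h import *
row(*tp('fill',-.041,.045),.18,-7.6)"
```

```text
shift cm [ -3.77 -13.22   0.77] rot [ 0.171  0.001 -0.004] dist 13.8 t 3.77 pos [0.4348 0.2457 0.1427] F [-0.5 -0.4 -1. ] open 0.454 q [16. 28. 96.  0. 57. 13.]
```

Call:
jog_arm --pt "-2 0 0 0 0 0 0.4" --pt "-3.8 -2 0.1 0.02 0 0 0.4" --pt "-3.8 -5 0.3 0.06 0 0 0.4" --pt "-3.8 -8 0.5 0.1 0 0 0.4" --pt "-3.8 -11 0.7 0.14 0 0 0.4" --pt "-3.8 -12.6 0.8 0.17 0 0 0.4" --pt "-3.8 -13.2 0.8 0.17 0 0 0.4" --pt "-3.8 -13.2 0.8 0.17 0 0 0.4" --pt "-3.8 -13.2 0.8 0.17 0 0 0.4"

```text
t: 4.52
tool_pos: [0.4477, 0.1144, 0.1801]
orientation: [82.7, 89.8, 75.2]
contact_force: [-0.1, -0.6, -1.3]
opening: 0.461
```

```bash
python3 -c "
from h import *
row(*tp('fill',-.041,.045),.13,-7.6)
im,d=imaging.capture('side'); P=cloud('side',d)
m=eggs('side',im)>0
x,y=tp('fill',-.041,.045)
m&=(abs(P[...,0]-x)<.05)&(abs(P[...,1]-y)<.04)&(P[...,2]>.085)
q=P[m];print(len(q),q.min(0),q.max(0),np.median(q,0))
cv2.imwrite('pics/s5.png',cv2.resize(im[130:230,220:320],None,fx=6,fy=6,interpolation=cv2.INTER_CUBIC))
"
```

```text
shift cm [ 5.01 -0.09 -0.01] rot [ 0.001  0.    -0.004] dist 5.0 t 4.52 pos [0.4477 0.1144 0.1801] F [-0.1 -0.6 -1.3] open 0.461 q [-0. 21. 99.  0. 60.  7.]
115 [0.42775147 0.11477034 0.09053376] [0.46602938 0.13856097 0.14423428] [0.44780221 0.12817785 0.12384835]
```

View pics/s5.png

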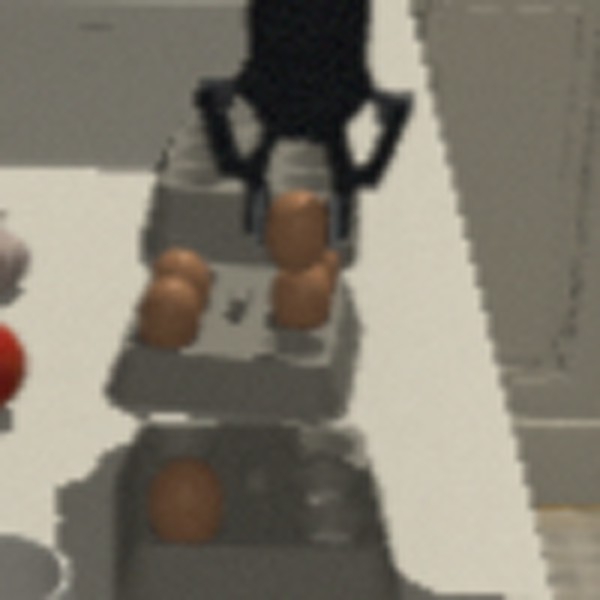

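Egg6 hangs upright over hole_b, with its median x matching the hole at 0.448. Descending.

Call:
jog_arm --pt "2 0 0 0 0 0 0.4" --pt "4 -0.1 0 0 0 0 0.4" --pt "5 -0.1 0 0 0 0 0.4" --pt "5 -0.1 0 0 0 0 0.4" --pt "5 -0.1 0 0 0 0 0.4"

```text
t: 4.98
tool_pos: [0.4474, 0.1148, 0.13]
orientation: [95.5, 89.8, 88.1]
contact_force: [0.7, -0.5, 0.0]
opening: 0.457
```

```bash
python3 -c "
from h import *
row(*tp('fill',-.041,.045),.112,-7.6)
"
```

```text
shift cm [ 1.8  -0.11  0.02] rot [ 0.004 -0.    -0.004] dist 1.8 t 4.98 pos [0.4474 0.1148 0.13  ] F [ 0.7 -0.5  0. ] open 0.457 q [ -0.  26. 102.   0.  52.   7.]
```

Call:
jog_arm --pt "0.5 -0.1 0 0 0 0 0.4" --pt "1 -0.1 0 0 0 0 0.4" --pt "1.3 -0.1 0 0 0 0 0.4" --pt "1.5 -0.1 0 0 0 0 0.4" --pt "1.6 -0.1 0 0 0 0 0.4" --pt "1.7 -0.1 0 0 0 0 0.4" --pt "1.7 -0.1 0 0 0 0 0.4"

```text
t: 5.57
tool_pos: [0.4474, 0.1136, 0.1134]
orientation: [87.9, 89.8, 80.5]
contact_force: [-1.1, -1.6, 4.5]
opening: 0.457
```

```bash
python3 -c "
from h import *
row(*tp('fill',-.041,.045),.112,-7.6)
im,d=imaging.capture('side');P=cloud('side',d)
m=(eggs('side',im)>0)&(P[...,1]>-.03)&(P[...,1]<.4)&(P[...,0]<.6)&(P[...,0]>.4)&(P[...,2]>.035)
for x,y in ((.4475,.1137),(.443,.0685),(.437,.0245)):
    q=P[m&(np.hypot(P[...,0]-x,P[...,1]-y)<.024)]; print(len(q),q[:,2].max() if len(q) else 0,np.percentile(q[:,2],95) if len(q) else 0)
cv2.imwrite('pics/s6.png',cv2.resize(im[130:230,220:320],None,fx=6,fy=6,interpolation=cv2.INTER_CUBIC))
"
```

```text
shift cm [0.14 0.02 0.01] rot [ 0.004  0.    -0.003] dist 0.1 t 5.57 pos [0.4474 0.1136 0.1134] F [-1.1 -1.6  4.5] open 0.457 q [ -1.  28. 103.   0.  49.   7.]
103 0.1183672549122039 0.0926186284668326
38 0.0773383000042066 0.07454970748068773
20 0.07263456221840858 0.07130966712887146
```

View pics/s6.png

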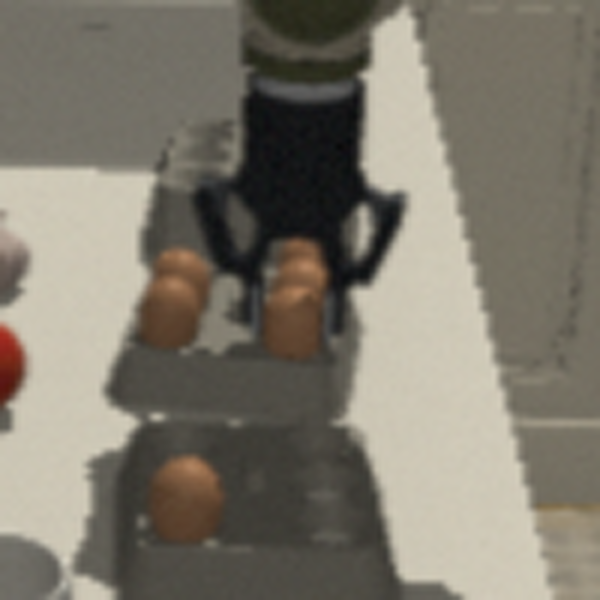

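```bash
python3 -c "
from h import *
for z in (.075,.08): 
    for x,y in ((.4475,.1137),(.5124,.3387),(.4431,.069)): print(z,(proj('side',[x,y,z])-[220,130])*6)
"
```

```text
0.075 [289.80258035 288.38899951]
0.075 [181.7436409  459.01074858]
0.075 [294.75088036 259.87492128]
0.08 [290.16366009 281.31007185]
0.08 [181.95500812 451.05384909]
0.08 [295.10980705 252.94945894]
```

The egg6 top sits at the seated height (288 predicted, 287 seen) with 4.5 N contact. Opening gently.

Call:
jog_arm --pt "0 0 0 0 0 0 0.47" --pt "0 0 0 0 0 0 0.5" --pt "0 0 0 0 0 0 0.55" --pt "0 0 0 0 0 0 0.62" --pt "0 0 0 0 0 0 0.68" --pt "-1 0 0 0 0 0 0.68" --pt "-3 0 0 0 0 0 0.68" --pt "-6 0 0 0 0 0 0.7" --pt "-7 0 0 0 0 0 0.75" --pt "-7 0 0 0 0 0 0.75"

```text
t: 6.45
tool_pos: [0.4482, 0.1134, 0.1856]
orientation: [38.2, 89.6, 30.9]
contact_force: [-0.1, -0.0, -1.4]
opening: 0.75
```

```bash
python3 -c "
from h import *
row(*tp('spare',.041,.045),.18,2.1)
im,d=imaging.capture('side')
cv2.imwrite('pics/s7.png',cv2.resize(im[130:230,220:320],None,fx=6,fy=6,interpolation=cv2.INTER_CUBIC))
"
```

```text
shift cm [ 0.67 23.16  3.47] rot [-0.165  0.005 -0.004] dist 23.4 t 6.45 pos [0.4482 0.1134 0.1856] F [-0.1 -0.  -1.4] open 0.75 q [-1. 21. 99.  0. 60.  7.]
```

View pics/s7.png

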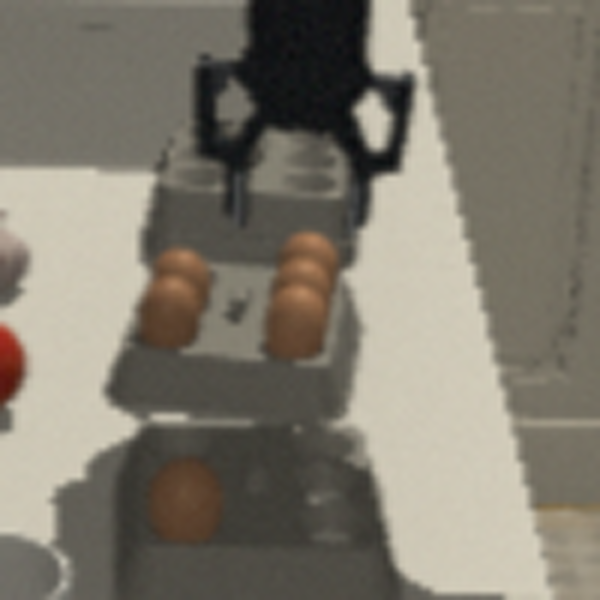

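Egg6 is seated in hole_b, in line with its row. Next is egg5.

Call:
jog_arm --pt "0.6 4 0.6 -0.03 0 0 0.75" --pt "0.6 8 1.2 -0.06 0 0 0.75" --pt "0.6 12 1.8 -0.09 0 0 0.75" --pt "0.6 16 2.4 -0.12 0 0 0.75" --pt "0.6 19.5 3 -0.15 0 0 0.75" --pt "0.6 22 3.4 -0.165 0 0 0.75" --pt "0.6 23.1 3.5 -0.165 0 0 0.75" --pt "0.6 23.1 3.5 -0.165 0 0 0.75" --pt "0.6 23.1 3.5 -0.165 0 0 0.75"

```text
t: 7.25
tool_pos: [0.5114, 0.3375, 0.1776]
orientation: [71.1, 89.9, 73.2]
contact_force: [0.4, -0.3, 0.2]
opening: 0.751
```

```bash
python3 -c "
from h import *
row(*tp('spare',.041,.045),.13,2.1)
"
```

```text
shift cm [4.76 0.11 0.09] rot [-0.     0.001 -0.002] dist 4.8 t 7.25 pos [0.5114 0.3375 0.1776] F [ 0.4 -0.3  0.2] open 0.751 q [22. 34. 75.  0. 71. 20.]
```

Call:
jog_arm --pt "2 0.1 0.1 0 0 0 0.75" --pt "4 0.1 0.1 0 0 0 0.75" --pt "4.8 0.1 0.1 0 0 0 0.75" --pt "4.8 0.1 0.1 0 0 0 0.75" --pt "4.8 0.1 0.1 0 0 0 0.75"

```text
t: 7.67
tool_pos: [0.5125, 0.3378, 0.1299]
orientation: [80.6, 89.9, 82.6]
contact_force: [0.3, -0.3, 0.1]
opening: 0.746
```

```bash
python3 -c "
from h import *
row(*tp('spare',.041,.045),.111,2.1)
im,d=imaging.capture('side')
cv2.imwrite('pics/s8.png',cv2.resize(im[150:250,200:300],None,fx=6,fy=6,interpolation=cv2.INTER_CUBIC))
"
```

```text
shift cm [ 1.89  0.09 -0.02] rot [-0.001  0.    -0.002] dist 1.9 t 7.67 pos [0.5125 0.3378 0.1299] F [ 0.3 -0.3  0.1] open 0.746 q [22. 38. 77.  0. 65. 20.]
```

View pics/s8.png

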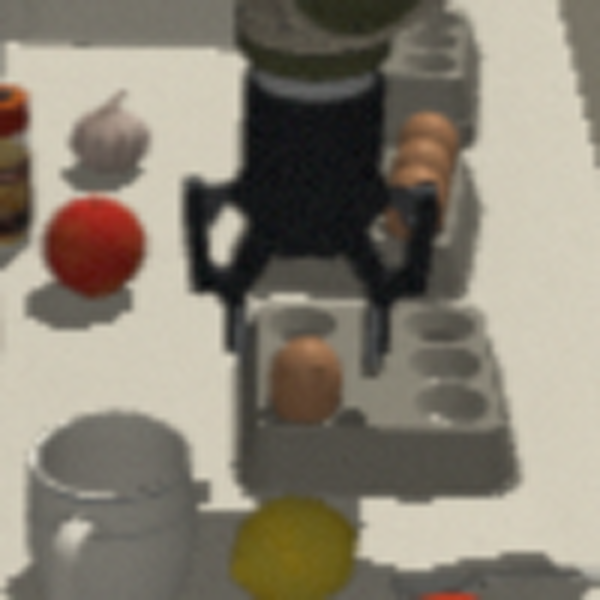

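The jaws are centred over egg5 at crop (306,380). Descending and closing.

Call:
jog_arm --pt "1 0.1 0 0 0 0 0.75" --pt "1.9 0.1 0 0 0 0 0.75" --pt "1.9 0.1 0 0 0 0 0.75" --pt "1.9 0.1 0 0 0 0 0.6" --pt "1.9 0.1 0 0 0 0 0.5" --pt "1.9 0.1 0 0 0 0 0.4" --pt "1.9 0.1 0 0 0 0 0.4" --pt "1.9 0.1 0 0 0 0 0.4"

```text
t: 8.38
tool_pos: [0.5128, 0.3392, 0.112]
orientation: [48.6, 89.8, 50.6]
contact_force: [-1.4, -0.3, 3.5]
opening: 0.462
```

Call:
jog_arm --pt "-0.5 0 0 0 0 0 0.4" --pt "-1 0 0 0 0 0 0.4" --pt "-2 0 0 0 0 0 0.4" --pt "-3.5 0 0 0 0 0 0.4" --pt "-5 0 0 0 0 0 0.4" --pt "-7 0 0 0 0 0 0.4" --pt "-7 0 0 0 0 0 0.4"

```text
t: 8.97
tool_pos: [0.5138, 0.3395, 0.1865]
orientation: [29.9, 89.4, 32.0]
contact_force: [0.2, -0.0, 0.2]
opening: 0.457
```

```bash
python3 -c "
from h import *
row(*tp('fill',.041,-.045),.185,-7.6)
im,d=imaging.capture('side')
cv2.imwrite('pics/s9.png',cv2.resize(im[130:230,200:300],None,fx=6,fy=6,interpolation=cv2.INTER_CUBIC))
"
```

```text
shift cm [-3.000e-02 -3.258e+01 -8.500e-01] rot [ 0.168  0.009 -0.006] dist 32.6 t 8.97 pos [0.5138 0.3395 0.1865] F [ 0.2 -0.   0.2] open 0.457 q [22. 34. 74.  0. 72. 20.]
```

View pics/s9.png

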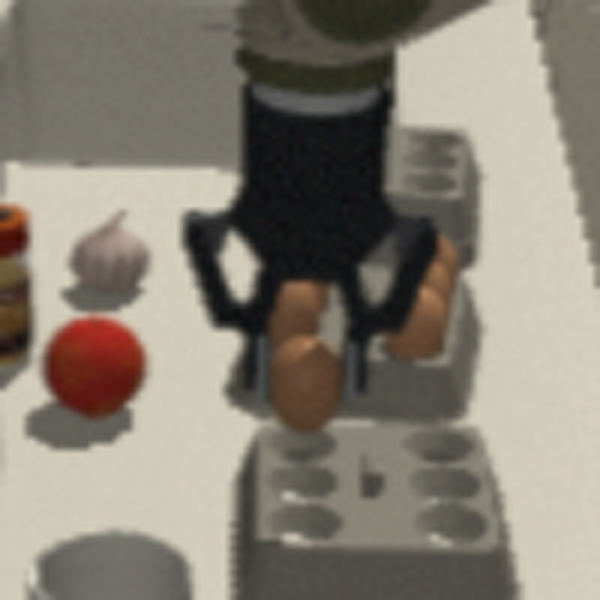

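Egg5 is held upright and the spare tray stayed put. Carry it to hole_a; its bottom is about 19 mm above the other eggs' tops.

Call:
jog_arm --pt "-0.3 -3 -0.1 0.02 0 0 0.4" --pt "-0.3 -6.5 -0.2 0.04 0 0 0.4" --pt "-0.3 -10.5 -0.3 0.06 0 0 0.4" --pt "-0.3 -14.5 -0.4 0.08 0 0 0.4" --pt "-0.3 -18.5 -0.5 0.1 0 0 0.4" --pt "-0.3 -22.5 -0.6 0.12 0 0 0.4" --pt "-0.3 -26.5 -0.7 0.14 0 0 0.4" --pt "-0.2 -29.5 -0.8 0.16 0.005 -0.005 0.4" --pt "0 -31.5 -0.8 0.17 0.01 -0.005 0.4" --pt "0 -32.6 -0.8 0.17 0.01 -0.005 0.4"

```text
t: 9.85
tool_pos: [0.5166, 0.0109, 0.1821]
orientation: [-173.9, 89.7, 178.2]
contact_force: [-0.0, 1.1, -0.9]
opening: 0.457
```

```bash
python3 -c "
from h import *
row(*tp('fill',.041,-.045),.13,-7.6)
"
```

```text
shift cm [5.21 0.28 0.01] rot [-0.005 -0.005  0.001] dist 5.2 t 9.85 pos [0.5166 0.0109 0.1821] F [-0.   1.1 -0.9] open 0.457 q [-12.  26.  90.  -0.  64.  -4.]
```

Call:
jog_arm --pt "0 0.3 0 0 0 0 0.4" --pt "2 0.3 0 0 0 0 0.4" --pt "4 0.3 0 0 0 0 0.4" --pt "5.2 0.3 0 0 0 0 0.4" --pt "5.2 0.3 0 0 0 0 0.4" --pt "5.2 0.3 0 0 0 0 0.4"

```text
t: 10.35
tool_pos: [0.5166, 0.0151, 0.1299]
orientation: [-177.6, 89.6, 174.6]
contact_force: [0.6, 0.6, -0.6]
opening: 0.459
```

```bash
python3 -c "
from h import *
row(*tp('fill',.041,-.045),.113,-7.6)
"
```

```text
shift cm [ 1.69 -0.13  0.05] rot [-0.003 -0.006  0.   ] dist 1.7 t 10.35 pos [0.5166 0.0151 0.1299] F [ 0.6  0.6 -0.6] open 0.459 q [-11.  30.  94.  -0.  57.  -4.]
```

Call:
jog_arm --pt "0.4 -0.1 0 0 -0.005 0 0.4" --pt "0.8 -0.1 0 0 -0.005 0 0.4" --pt "1.2 -0.1 0 0 -0.005 0 0.4" --pt "1.4 -0.1 0 0 -0.005 0 0.4" --pt "1.5 -0.1 0 0 -0.005 0 0.4" --pt "1.6 -0.1 0 0 -0.005 0 0.4" --pt "1.6 -0.1 0 0 -0.005 0 0.4"

```text
t: 10.93
tool_pos: [0.5164, 0.014, 0.1138]
orientation: [-169.8, 89.9, -177.6]
contact_force: [-0.5, 0.1, -1.1]
opening: 0.456
```

```bash
python3 -c "
from h import *
row(*tp('fill',.041,-.045),.112,-7.6)
print((proj('side',[.5169,.0137,.075])-[200,130])*6)
im,d=imaging.capture('side')
cv2.imwrite('pics/s10.png',cv2.resize(im[130:230,200:300],None,fx=6,fy=6,interpolation=cv2.INTER_CUBIC))
"
```

```text
shift cm [ 0.18 -0.03  0.05] rot [-0.003 -0.001  0.   ] dist 0.2 t 10.93 pos [0.5164 0.014  0.1138] F [-0.5  0.1 -1.1] open 0.456 q [-12.  31.  95.  -0.  54.  -4.]
[304.4692234  223.32412447]
```

View pics/s10.png

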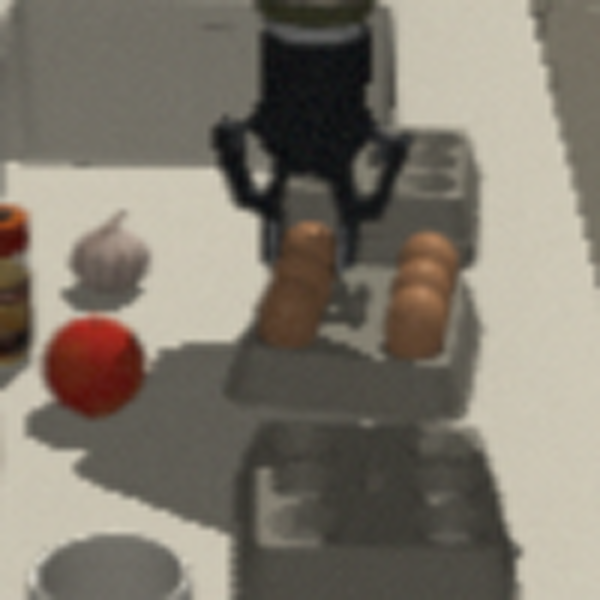

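No contact force yet, so it sits about 1–2 mm above the seat. I'll inch down further.

Call:
jog_arm --pt "0.05 0 0 0 0 0 0.4" --pt "0.1 0 0.05 0 0 0 0.4" --pt "0.15 0 0.05 0 0 0 0.4" --pt "0.15 0 0.05 0 0 0 0.4"

```text
t: 11.32
tool_pos: [0.517, 0.0137, 0.1128]
orientation: [-136.9, 89.9, -144.7]
contact_force: [-2.3, -2.9, 5.4]
opening: 0.455
```

Contact at 5 N at the height where it was gripped. Releasing gently.

Call:
jog_arm --pt "0 0 0 0 0 0 0.47" --pt "0 0 0 0 0 0 0.5" --pt "0 0 0 0 0 0 0.55" --pt "0 0 0 0 0 0 0.62" --pt "0 0 0 0 0 0 0.68" --pt "-1 0 0 0 0 0 0.68" --pt "-3 0 0 0 0 0 0.68" --pt "-6 0 0 0 0 0 0.6" --pt "-7 0 0 0 0 0 0.5" --pt "-7 0 0 0 0 0 0.5"

```text
t: 12.15
tool_pos: [0.5179, 0.0136, 0.1852]
orientation: [-15.0, 89.8, -22.8]
contact_force: [0.2, 0.0, 0.7]
opening: 0.5
```

```bash
python3 -c "
from h import *
row(*tp('spare',0,0),.18,2.1)
im,d=imaging.capture('side')
cv2.imwrite('pics/s11.png',cv2.resize(im[130:230,200:300],None,fx=6,fy=6,interpolation=cv2.INTER_CUBIC))
"
```

```text
shift cm [ 0.45 26.99 -8.22] rot [-0.172  0.004  0.001] dist 28.2 t 12.15 pos [0.5179 0.0136 0.1852] F [0.2 0.  0.7] open 0.5 q [-12.  26.  90.  -0.  64.  -4.]
```

View pics/s11.png

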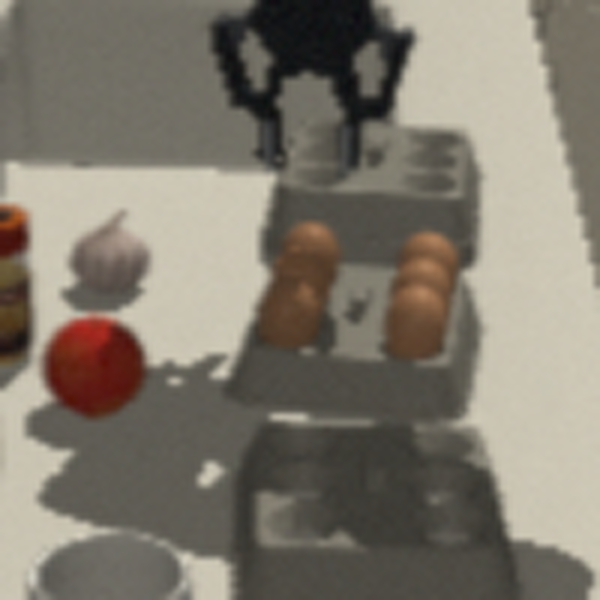

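All six eggs are seated in tray_fill. Moving to the spare tray's grip, with the jaws at about 0.4.

Call:
jog_arm --pt "0.2 3 -0.9 -0.02 0 0 0.45" --pt "0.4 7 -2.1 -0.04 0 0 0.45" --pt "0.4 11 -3.3 -0.07 0 0 0.45" --pt "0.4 15 -4.5 -0.1 0 0 0.45" --pt "0.4 19 -5.7 -0.13 0 0 0.45" --pt "0.4 23 -7 -0.15 0 0 0.45" --pt "0.4 26 -8 -0.17 0 0 0.45" --pt "0.4 27 -8.2 -0.172 0 0 0.45" --pt "0.4 27 -8.2 -0.172 0 0 0.45"

```text
t: 12.95
tool_pos: [0.4716, 0.2943, 0.1776]
orientation: [-119.8, 89.9, -117.5]
contact_force: [-0.2, -0.6, 0.4]
opening: 0.452
```

```bash
python3 -c "
from h import *
row(*tp('spare',0,0),.14,2.1)
im,d=imaging.capture('side')
cv2.imwrite('pics/s12.png',cv2.resize(im[150:250,200:300],None,fx=6,fy=6,interpolation=cv2.INTER_CUBIC))
print((proj('side',[[.473,.2922,.036],[.473,.2922+.013,.05]])-[200,150])*6)
im,d=imaging.capture('top')
cv2.imwrite('pics/t12.png',cv2.resize(im[150:240,190:410],None,fx=3.6,fy=3.6,interpolation=cv2.INTER_CUBIC))
"
```

```text
shift cm [ 3.76 -0.21  0.14] rot [ 0.003 -0.001  0.002] dist 3.8 t 12.95 pos [0.4716 0.2943 0.1776] F [-0.2 -0.6  0.4] open 0.452 q [20. 29. 84. -0. 66. 18.]
[[370.2274631  360.00459077]
 [371.36431849 350.18141754]]
```

View pics/s12.png

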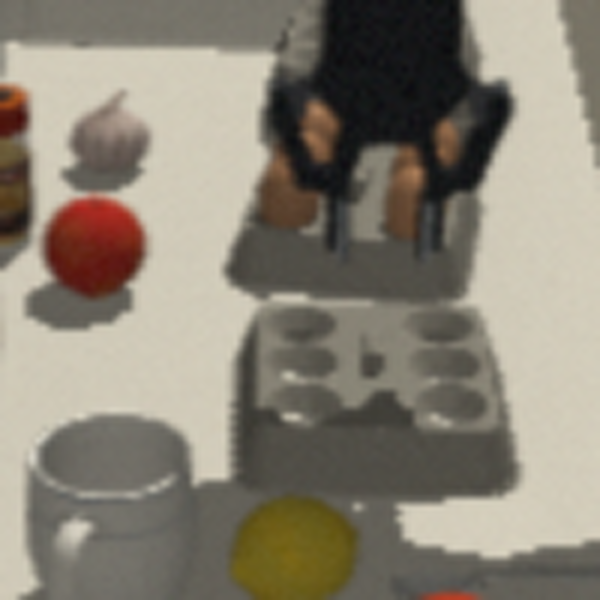

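View pics/t12.png

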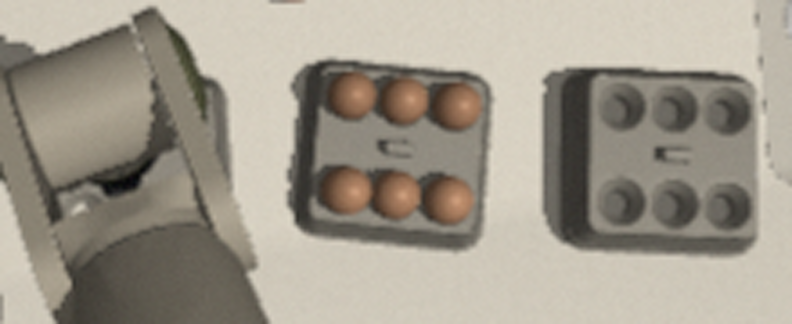

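The grip block is at crop (372,362), as predicted and centred between the jaws. While here I'll refine the stack pose from its holes, comparing with the same hole method on the spare tray.

```bash
cat > st.py <<'E'
from h import *
im=cv2.imread("pics/top0.png"); d=np.load("top0.npy"); P=cloud("top",d)
def deckpose(P,x,y,zh,yaw0):
    a=np.radians(yaw0)
    m=(abs(P[...,2]-zh)<.007)&(np.hypot(P[...,0]-x,P[...,1]-y)<.11)
    q=P[m][:,:2]-[x,y]; c,s=np.cos(a),np.sin(a); L=q@np.array([[c,-s],[s,c]])
    # edges: extremes binned along sides
    out=[];ang=[]
    for ax in (0,1):
        o=1-ax; e=[]
        for sg in (1,-1):
            bs=[];es=[]
            for b in np.arange(-.055,.056,.006):
                k=L[abs(L[:,o]-b)<.003]
                if len(k)>3: bs.append(b); es.append(np.sort(sg*k[:,ax])[-2:].mean()*sg)
            p=np.polyfit(bs,es,1); r=np.abs(np.polyval(p,bs)-es); g=r<2*np.median(r)+1e-4
            p=np.polyfit(np.array(bs)[g],np.array(es)[g],1); e.append(p[1]); ang.append(p[0]*(-1 if ax==0 else 1)*1)
        out.append((e[0]+e[1])/2); ang_=0
        print("  width",round((e[0]-e[1])*1000,1))
    # x-edge: x=p*y -> slope means rotation -p ; y-edge: y=p*x -> rotation +p
    print("  angles",np.degrees(ang).round(2))
    ctr=np.array([x,y])+np.array([[c,-s],[s,c]])@out
    print("  centre",ctr.round(4),"yaw",round(yaw0+np.degrees(np.mean(ang)),2))
if __name__=="__main__":
    for nm,z in(("spare",.0355),("fill",.0355),("stack",.0535)):
        print(nm); deckpose(P,*TR[nm][:2],z,TR[nm][2])
    g=cv2.cvtColor(im,cv2.COLOR_BGR2GRAY); G=cv2.resize(g[160:235,190:410],None,fx=6,fy=6,interpolation=cv2.INTER_CUBIC)
    c=cv2.HoughCircles(cv2.GaussianBlur(G,(0,0),2),cv2.HOUGH_GRADIENT,1,50,param1=60,param2=18,minRadius=30,maxRadius=48)
    for u,v,r in c[0]:
        p=(u/6+190-.42,v/6+160-.42); z=.054 if p[0]>340 else .036
        print(np.round(p,1),round(r/6,1),plane("top",p,z)[:2].round(4))
E
python3 st.py
```

```text
spare
  width 135.8
  width 144.2
  angles [ 0.58 -0.47  0.7  -0.55]
  centre [0.4722 0.2917] yaw 2.17
fill
  width 135.5
  width 143.7
  angles [-0.07  0.15  0.47  0.59]
  centre [0.4818 0.0633] yaw -7.31
stack
  width 136.2
  width 143.3
  angles [0.63 0.86 0.46 0.21]
  centre [ 0.4681 -0.1692] yaw -4.16
[362.3 205.7] 6.6 [ 0.431  -0.1223]
[377.  206.3] 6.6 [ 0.4278 -0.167 ]
[377.2 179.8] 6.3 [ 0.5096 -0.1736]
[362.7 179.2] 6.2 [ 0.5129 -0.1289]
[391.8 180.5] 6.2 [ 0.5063 -0.2187]
[392.  207.3] 6.0 [ 0.4235 -0.2126]
[316.5 180.2] 5.4 [0.5164 0.0107]
[226.5 183.2] 6.1 [0.5145 0.2932]
```

The deck fits give widths of 136 and 144, matching the description. Stack is at (0.4683,-0.1695), yaw -4.4; spare at (0.4725,0.2919), yaw 2.1. Gripping the block now.

Call:
jog_arm --pt "1.5 -0.2 0.1 0 0 0 0.4" --pt "3.5 -0.2 0.1 0 0 0 0.4" --pt "5 -0.2 0.1 0 0 0 0.4" --pt "5.8 -0.2 0.1 0 0 0 0.4" --pt "5.8 -0.2 0.1 0 0 0 0.4" --pt "5.8 -0.2 0.1 0 0 0 0.4"

```text
t: 13.55
tool_pos: [0.4739, 0.2888, 0.1201]
orientation: [-113.2, 89.9, -111.2]
contact_force: [-0.5, 0.7, 0.2]
opening: 0.401
```

```bash
python3 -c "
from h import *
row(.4725,.2919,.113,2.1)
im,d=imaging.capture('side')
cv2.imwrite('pics/s13.png',cv2.resize(im[150:250,200:300],None,fx=6,fy=6,interpolation=cv2.INTER_CUBIC))
"
```

```text
shift cm [ 0.71  0.32 -0.13] rot [-0.002 -0.001  0.002] dist 0.8 t 13.55 pos [0.4739 0.2888 0.1201] F [-0.5  0.7  0.2] open 0.401 q [19. 34. 88. -0. 58. 17.]
```

View pics/s13.png

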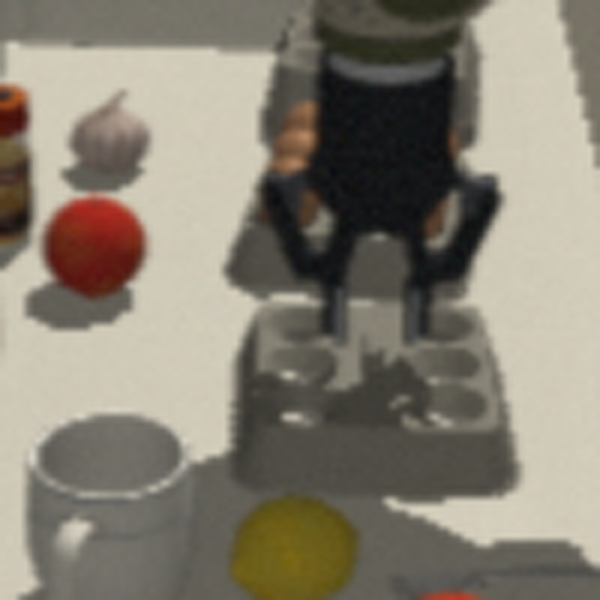

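The jaws straddle the block at crop (372,360). I'll correct y by 3 mm, go down and close.

Call:
jog_arm --pt "0.4 0.3 -0.1 0 0 0 0.4" --pt "0.7 0.3 -0.1 0 0 0 0.4" --pt "0.7 0.3 -0.1 0 0 0 0.3" --pt "0.7 0.3 -0.1 0 0 0 0.2" --pt "0.7 0.3 -0.1 0 0 0 0.05" --pt "0.7 0.3 -0.1 0 0 0 0" --pt "0.7 0.3 -0.1 0 0 0 0" --pt "0.7 0.3 -0.1 0 0 0 0" --pt "0.7 0.3 -0.1 0 0 0 0"

```text
t: 14.35
tool_pos: [0.4731, 0.2921, 0.114]
orientation: [-62.0, 89.9, -59.9]
contact_force: [-0.7, 0.5, 5.1]
opening: 0.103
```

```bash
python3 -c "
from h import *
row(.4725,.2919,.113,2.1)
im,d=imaging.capture('side')
cv2.imwrite('pics/s14.png',cv2.resize(im[150:250,200:300],None,fx=6,fy=6,interpolation=cv2.INTER_CUBIC))
"
```

```text
shift cm [ 0.1  -0.02 -0.06] rot [-0.001  0.001  0.002] dist 0.1 t 14.35 pos [0.4731 0.2921 0.114 ] F [-0.7  0.5  5.1] open 0.103 q [20. 34. 88. -0. 58. 18.]
```

View pics/s14.png

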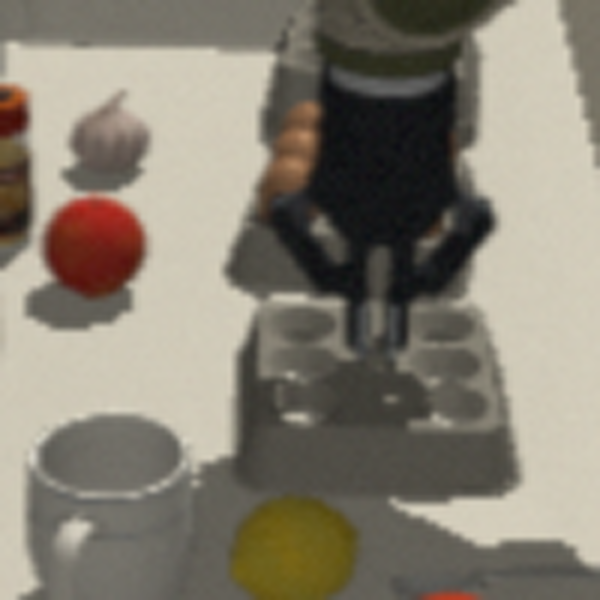

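The block is pinched (0.103 open, offset consistent with 11 mm). Lifting straight up.

Call:
jog_arm --pt "-0.5 0 0 0 0 0 0" --pt "-1.5 0 0 0 0 0 0" --pt "-3 0 0 0 0 0 0" --pt "-5 0 0 0 0 0 0" --pt "-7 0 0 0 0 0 0" --pt "-9 0 0 0 0 0 0" --pt "-11 0 0 0 0 0 0" --pt "-12 0 0 0 0 0 0" --pt "-12 0 0 0 0 0 0"

```text
t: 15.15
tool_pos: [0.4734, 0.2925, 0.2364]
orientation: [-4.0, 89.7, -2.0]
contact_force: [0.5, 0.1, -1.6]
opening: 0.105
```

```bash
python3 -c "
from h import *
row(.4688,-.1693,.234,-4.4)
im,d=imaging.capture('side')
cv2.imwrite('pics/s15.png',cv2.resize(im[110:240,180:310],None,fx=4.5,fy=4.5,interpolation=cv2.INTER_CUBIC))
"
```

```text
shift cm [  0.24 -46.14  -2.1 ] rot [0.112 0.005 0.   ] dist 46.2 t 15.15 pos [0.4734 0.2925 0.2364] F [ 0.5  0.1 -1.6] open 0.105 q [20. 26. 80. -0. 74. 18.]
```

View pics/s15.png

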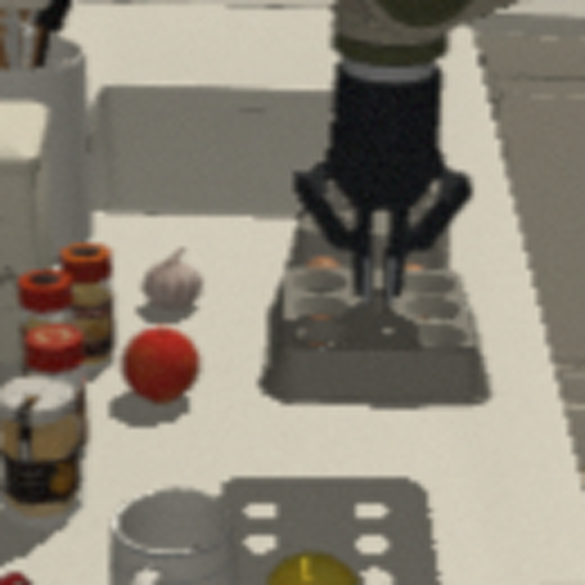

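The tray hangs level. Carry it low over the full tray, keeping about 45 mm clearance to the eggs.

Call:
jog_arm --pt "0 -1 0 0.005 0 0 0" --pt "0 -3 -0.1 0.01 0 0 0" --pt "0 -6 -0.2 0.015 0 0 0" --pt "0 -9 -0.4 0.02 0 0 0" --pt "0 -12 -0.5 0.03 0 0 0" --pt "0 -15 -0.7 0.04 0 0 0" --pt "0 -18 -0.8 0.045 0 0 0" --pt "0 -21 -1 0.05 0 0 0" --pt "0 -24 -1.1 0.06 0 0 0" --pt "0 -26 -1.2 0.065 0 0 0"

```text
t: 16.03
tool_pos: [0.4694, 0.0294, 0.2337]
orientation: [-95.5, 89.9, -97.3]
contact_force: [0.8, -0.0, -2.4]
opening: 0.102
```

```bash
python3 -c "
from h import *
row(.4688,-.1693,.22,-4.4)"
```

```text
shift cm [  1.39 -19.86   0.58] rot [ 0.045 -0.     0.001] dist 19.9 t 16.03 pos [0.4694 0.0294 0.2337] F [ 0.8 -0.  -2.4] open 0.102 q [-11.  18.  93.  -0.  69.  -9.]
```

Call:
jog_arm --pt "0 -3 0.1 0.01 0 0 0" --pt "0 -6 0.2 0.015 0 0 0" --pt "0 -9 0.3 0.02 0 0 0" --pt "0 -12 0.4 0.03 0 0 0" --pt "0 -15 0.4 0.04 0 0 0" --pt "0 -17.5 0.5 0.045 0 0 0" --pt "0.5 -19 0.5 0.045 0 0 0" --pt "1 -19.8 0.6 0.045 0 0 0" --pt "1.4 -19.8 0.6 0.045 0 0 0" --pt "1.4 -19.8 0.6 0.045 0 0 0"

```text
t: 16.87
tool_pos: [0.4683, -0.1682, 0.2183]
orientation: [167.9, 89.8, 163.4]
contact_force: [-0.5, 0.6, -1.2]
opening: 0.102
```

```bash
python3 -c "
from h import *
row(.4688,-.1693,.17,-4.4)
im,d=imaging.capture('side')
cv2.imwrite('pics/s16.png',cv2.resize(im[110:210,210:310],None,fx=6,fy=6,interpolation=cv2.INTER_CUBIC))
"
```

```text
shift cm [ 4.83 -0.11  0.07] rot [-0.001 -0.003 -0.001] dist 4.8 t 16.87 pos [ 0.4683 -0.1682  0.2183] F [-0.5  0.6 -1.2] open 0.102 q [-33.  22.  90.  -0.  68. -29.]
```

View pics/s16.png

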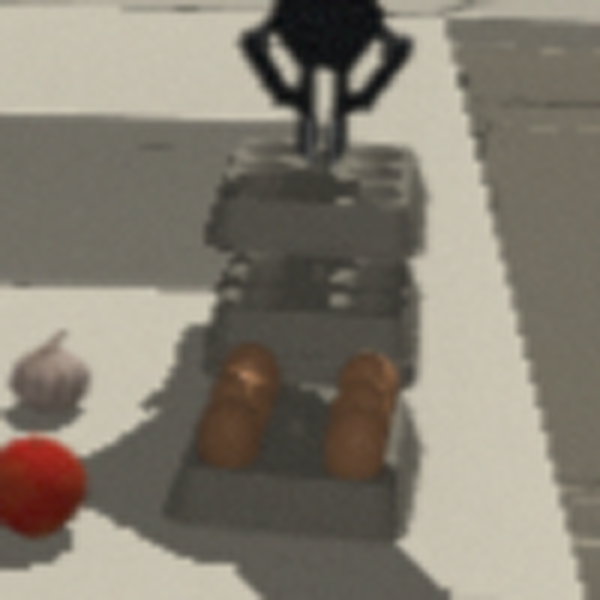

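The tray hangs over the stack, visibly in line. I'll check the relative alignment numerically before lowering.

```bash
cat > al.py <<'E'
from h import *
def deck(P,z,x,y,tol=.006):
    m=(abs(P[...,2]-z)<tol)&(np.hypot(P[...,0]-x,P[...,1]-y)<.115)
    q=P[m]; r=cv2.minAreaRect((q[:,:2]*1000).astype(np.float32)); print(len(q),np.round(r[0],1),np.round(r[1],1),round(r[2],1))
s=env.state(); zt=s["tool_pos"][2]-.114+.036
for n in ("side","top"):
    P0=cloud(n,np.load(n+"0.npy")); _,d=imaging.capture(n); P=cloud(n,d)
    print(n); deck(P0,.0535,.468,-.169); deck(P,zt,.468,-.169)
    # left side wall front face (towards +y): mid-height strip
    for Q,z in((P0,.0535),(P,zt)):
        m=(abs(Q[...,2]-z+.012)<.004)&(abs(Q[...,0]-.468)<.055)&(Q[...,1]>-.12)&(Q[...,1]<-.06)
        q=Q[m]
        if len(q)>10: p=np.polyfit(q[:,0]-.468,q[:,1],1); print("  +y wall",len(q),"y",round(p[1]*1000,1),"ang",round(np.degrees(p[0]),2))
        m=(abs(Q[...,2]-z+.012)<.004)&(abs(Q[...,1]+.169)<.06)&(Q[...,0]<.42)&(Q[...,0]>.37)
        q=Q[m]
        if len(q)>10: p=np.polyfit(q[:,1]+.169,q[:,0],1); print("  -x wall",len(q),"x",round(p[1]*1000,1),"ang",round(-np.degrees(p[0]),2))
E
python3 al.py
```

```text
side
327 [ 468.1 -168.5] [156.9 137.5] 87.3
282 [ 469.1 -163.2] [150.2 137.9] 87.2
  +y wall 49 y -96.3 ang -4.97
  -x wall 11 x 399.8 ang -2.08
  +y wall 52 y -92.2 ang -3.0
top
1541 [ 468.5 -168.6] [147.9 140.8] 85.4
865 [ 473.  -130.9] [ 84.4 143.1] 80.1
  +y wall 70 y -98.2 ang -2.17
  -x wall 64 x 403.7 ang -4.08
  +y wall 80 y -95.1 ang 0.06
  -x wall 23 x 395.4 ang -12.32
```

The held tray's +y wall reads 3–4 mm too far in +y, of which 1.1 mm is TCP lag. I'll lower to just above the stack with a -2.5 mm y correction and remeasure.

Call:
jog_arm --pt "1 -0.15 0.05 0 0 0 0" --pt "2.5 -0.25 0.05 0 0 0 0" --pt "4 -0.25 0.05 0 0 0 0" --pt "4.8 -0.25 0.05 0 0 0 0" --pt "4.8 -0.25 0.05 0 0 0 0" --pt "4.8 -0.25 0.05 0 0 0 0"

```text
t: 17.52
tool_pos: [0.4695, -0.1699, 0.1721]
orientation: [-130.1, 89.9, -134.4]
contact_force: [-0.0, -0.9, -1.0]
opening: 0.102
```

```bash
python3 al.py; python3 -c "
from h import *
row(.4688,-.171,.16,-4.4)
im,d=imaging.capture('side')
cv2.imwrite('pics/s17.png',cv2.resize(im[130:210,220:300],None,fx=7,fy=7,interpolation=cv2.INTER_CUBIC))
im,d=imaging.capture('top')
cv2.imwrite('pics/t17.png',cv2.resize(im[150:240,320:420],None,fx=6,fy=6,interpolation=cv2.INTER_CUBIC))
"
```

```text
side
327 [ 468.1 -168.5] [156.9 137.5] 87.3
287 [ 470.5 -166.1] [161.2 137.3] 87.4
  +y wall 49 y -96.3 ang -4.97
  -x wall 11 x 399.8 ang -2.08
  +y wall 48 y -95.1 ang -5.17
  -x wall 11 x 400.1 ang 3.1
top
1541 [ 468.5 -168.6] [147.9 140.8] 85.4
821 [ 473.8 -136.3] [ 88.  140.4] 84.3
  +y wall 70 y -98.2 ang -2.17
  -x wall 64 x 403.7 ang -4.08
  +y wall 71 y -97.4 ang -1.18
  -x wall 20 x 398.3 ang -7.62
shift cm [ 1.27 -0.08 -0.08] rot [0.002 0.001 0.002] dist 1.3 t 17.62 pos [ 0.4696 -0.1702  0.1727] F [-0.  -0.  -1.8] open 0.106 q [-34.  25.  94.  -0.  61. -29.]
```

View pics/s17.png

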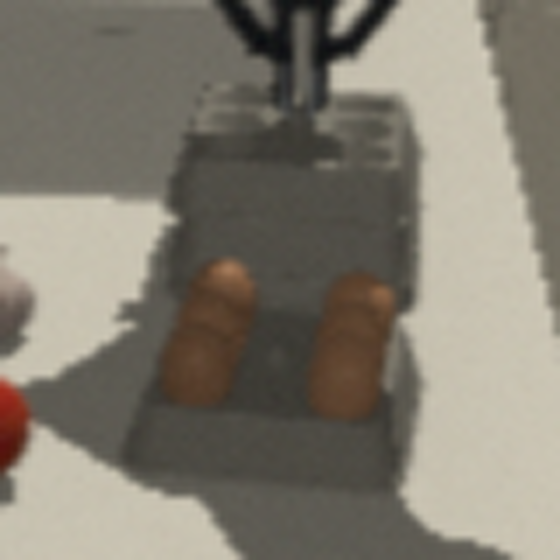

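View pics/t17.png

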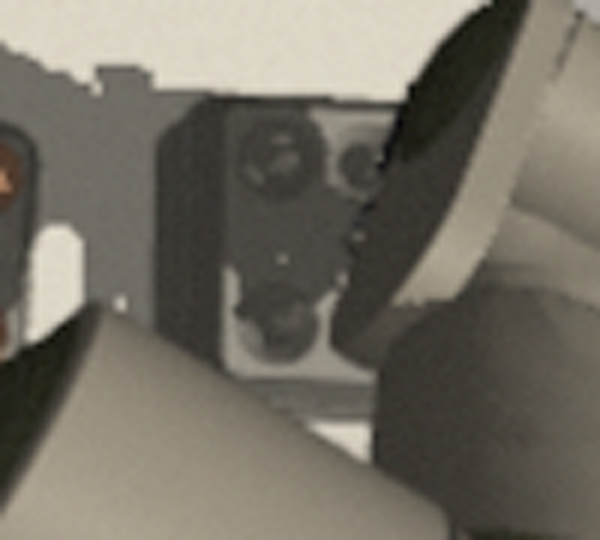

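In y it's now within about 1 mm, yaw agrees, and x is 1–2 mm too far forward. Correcting and lowering slowly.

Call:
jog_arm --pt "0.2 -0.1 -0.1 0 0 0 0" --pt "0.5 -0.1 -0.1 0 0 0 0" --pt "0.8 -0.1 -0.1 0 0 0 0" --pt "1.1 -0.1 -0.1 0 0 0 0" --pt "1.4 -0.1 -0.1 0 0 0 0" --pt "1.4 -0.1 -0.1 0 0 0 0"

```text
t: 18.22
tool_pos: [0.4683, -0.1711, 0.1579]
orientation: [-114.1, 89.9, -118.4]
contact_force: [-0.5, -0.1, -1.4]
opening: 0.105
```

```bash
python3 -c "
from h import *
row(.4687,-.171,.150,-4.4);print(env.state()['wrist_torque'])"
```

```text
shift cm [0.79 0.02 0.04] rot [ 0.001 -0.     0.001] dist 0.8 t 18.22 pos [ 0.4683 -0.1711  0.1579] F [-0.5 -0.1 -1.4] open 0.105 q [-34.  26.  95.  -0.  59. -29.]
[ 0.01280233 -0.02694059  0.00635894]
```

Call:
jog_arm --pt "0.15 0 0 0 0 0 0" --pt "0.3 0 0 0 0 0 0" --pt "0.4 0 0 0 0 0 0" --pt "0.5 0 0 0 0 0 0" --pt "0.55 0 0 0 0 0 0" --pt "0.55 0 0 0 0 0 0"

```text
t: 18.72
tool_pos: [0.4682, -0.1712, 0.1523]
orientation: [-120.0, 89.9, -124.3]
contact_force: [0.0, 0.1, -1.0]
opening: 0.104
```

```bash
python3 -c "
from h import *
row(.4687,-.171,.150,-4.4);print(env.state()['wrist_torque'])"
```

```text
shift cm [0.23 0.02 0.05] rot [ 0.001 -0.     0.001] dist 0.2 t 18.72 pos [ 0.4682 -0.1712  0.1523] F [ 0.   0.1 -1. ] open 0.104 q [-34.  27.  95.  -0.  58. -29.]
[0.00954268 0.03059505 0.01941911]
```

No wall contact. Final 2–3 mm onto the lugs.

Call:
jog_arm --pt "0.1 0 0 0 0 0 0" --pt "0.15 0 0 0 0 0 0" --pt "0.2 0 0 0 0 0 0" --pt "0.25 0 0 0 0 0 0" --pt "0.28 0 0 0 0 0 0" --pt "0.28 0 0 0 0 0 0"

```text
t: 19.22
tool_pos: [0.4683, -0.1712, 0.1499]
orientation: [-97.1, 89.9, -101.4]
contact_force: [-1.8, 0.7, 4.3]
opening: 0.108
```

```bash
python3 -c "
from h import *
row(.4687,-.171,.150,-4.4);print(env.state()['wrist_torque'])
im,d=imaging.capture('side')
cv2.imwrite('pics/s18.png',cv2.resize(im[130:210,220:300],None,fx=7,fy=7,interpolation=cv2.INTER_CUBIC))"
```

```text
shift cm [-0.01  0.02  0.04] rot [ 0.001 -0.     0.001] dist 0.0 t 19.22 pos [ 0.4683 -0.1712  0.1499] F [-1.8  0.7  4.3] open 0.108 q [-34.  27.  95.  -0.  58. -29.]
[ 0.11961382  0.25875853 -0.03046821]
```

View pics/s18.png

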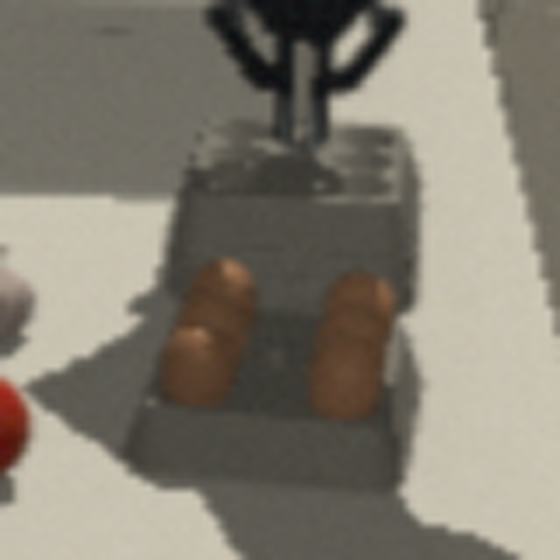

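Contact came at TCP 0.150, exactly the nested height. One light push, then release and rise. Jaws open only to 0.4, clear of everything.

Call:
jog_arm --pt "0.1 0 0 0 0 0 0" --pt "0.1 0 0 0 0 0 0" --pt "0 0 0 0 0 0 0.15" --pt "0 0 0 0 0 0 0.25" --pt "0 0 0 0 0 0 0.35" --pt "0 0 0 0 0 0 0.4" --pt "-2 0 0 0 0 0 0.4" --pt "-5 0 0 0 0 0 0.4" --pt "-8 0 0 0 0 0 0.4" --pt "-8 0 0 0 0 0 0.4"

```text
t: 20.1
tool_pos: [0.4697, -0.1718, 0.2347]
orientation: [-35.4, 89.5, -39.8]
contact_force: [-0.6, -0.5, 0.7]
opening: 0.401
```

```bash
python3 -c "
from h import *
row(.2,-.40,.28,-60)"
```

```text
shift cm [ -4.59 -24.8  -25.14] rot [0.972 0.01  0.001] dist 35.6 t 20.1 pos [ 0.4697 -0.1718  0.2347] F [-0.6 -0.5  0.7] open 0.401 q [-34.  20.  89.  -0.  70. -29.]
```

Moving clear so the cameras can see the whole result.

Call:
jog_arm --pt "-4.6 -24.8 -25 0.9 0 0 0.4" --pt "-4.6 -24.8 -25 0.9 0 0 0.4" --pt "-4.6 -24.8 -25 0.9 0 0 0.4" --pt "-4.6 -24.8 -25 0.9 0 0 0.4" --pt "-4.6 -24.8 -25 0.9 0 0 0.4" --pt "-4.6 -24.8 -25 0.9 0 0 0.4" --pt "-4.6 -24.8 -25 0.9 0 0 0.4" --pt "-4.6 -24.8 -25 0.9 0 0 0.4" --pt "-4.6 -24.8 -25 0.9 0 0 0.4" --pt "-4.6 -24.8 -25 0.9 0 0 0.4"

```text
t: 20.93
tool_pos: [0.1986, -0.4029, 0.2803]
orientation: [7.1, 89.4, -49.0]
contact_force: [-0.0, 0.3, 0.4]
opening: 0.397
```

```bash
python3 - <<'E'
from h import *
from st import deckpose
im,d=imaging.capture('top');P=cloud('top',d)
cv2.imwrite('pics/tend.png',cv2.resize(im[90:250,90:420],None,fx=2.4,fy=2.4,interpolation=cv2.INTER_CUBIC))
deckpose(P,.4683,-.1695,.072,-4.4); deckpose(P,*TR['fill'][:2],.0355,-7.6)
m=(np.hypot(P[...,0]-.468,P[...,1]+.169)<.08)
q=P[m];q=q[(q[:,2]>.064)&(q[:,2]<.08)];A=np.c_[q[:,:2]-[.468,-.169],np.ones(len(q))];print("deck plane",np.linalg.lstsq(A,q[:,2],rcond=None)[0].round(4))
ims,d2=imaging.capture('side')
cv2.imwrite('pics/send.png',cv2.resize(ims[120:220,200:300],None,fx=6,fy=6,interpolation=cv2.INTER_CUBIC))
for a in (.041,-.041):
    for b in (.045,0,-.045):
        x,y=tp('fill',a,b);k=P[np.hypot(P[...,0]-x,P[...,1]-y)<.01];print(a,b,np.percentile(k[:,2],90).round(4))
E
```

```text
width 135.0
  width 142.6
  angles [ 0.07 -0.1  -0.08 -0.45]
  centre [ 0.4692 -0.1688] yaw -4.54
  width 134.8
  width 143.5
  angles [0.65 0.78 0.01 0.42]
  centre [0.4818 0.0634] yaw -7.14
deck plane [ 0.0001 -0.003   0.0703]
0.041 0.045 0.0759
0.041 0 0.0757
0.041 -0.045 0.076
-0.041 0.045 0.0738
-0.041 0 0.0765
-0.041 -0.045 0.0751
```

View pics/tend.png

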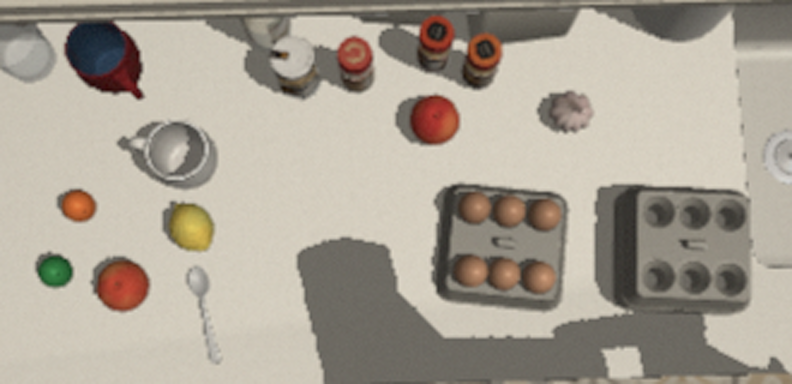

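View pics/send.png

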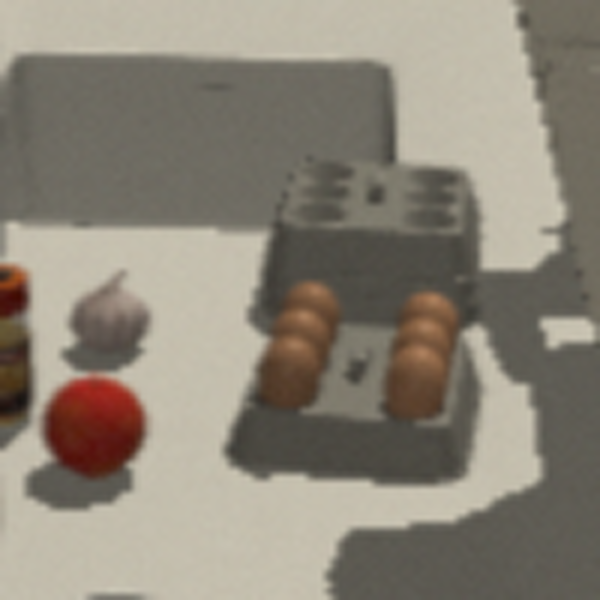

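The final pictures show six eggs seated in tray_fill, with tops at 74–76 mm. The stacked tray is level (deck about 70–71 mm, with the same -1 mm bias as before), centred within about 1 mm and in line. The mug, lemon and spoon are unmoved. Handing in.

```bash
python3 -c "
from workcell import env
print(env.finish_job(), env.state()['t'])"
```

```text
the job is handed in; nothing more can be done
the job is handed in; nothing more can be done
```

The job is done and handed in at about 21 s of the 64 s allowed. I moved egg6 into hole_b and egg5 into hole_a, lowering each until it touched (about 5 N) before opening the jaws. I then carried the emptied tray by its grip onto the stack, lowered it to the nested height and released it.

**Full tray:** all six egg tops stand 74–76 mm above the worktop (75 expected). The tray is still in place to within about 0.5 mm.

**Stack:** the new top tray is level, with its yaw within about 0.4° of the stack and its centre within about 1 mm. Its deck read about 70.3 mm where 72 is expected; the camera also read the stack's deck about 1 mm low before I added the tray, so I take it as fully nested.

**Bystanders:** by eye, the mug, lemon and teaspoon look untouched in the last picture; I didn't measure them.

**Disagreement:** before lowering the tray, both cameras put it 3–4 mm too far in +y. I corrected that and it met no side contact on the way down.

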